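Fit the camera-stand mast and lock it at the red ring

TASK

Set up the desk camera stand: lift the T-shaped mast up and off its two pegboard hooks and lower it into the stand's tube until its red ring is level with the top of the black collar. Without letting go - the mast would sink past the ring, and that must not happen - hold it there and swing the red cam lever clockwise round to its stop. Finish still gripping the mast with the ring level and the lever fully home, and leave the other things on the desk where they are.

Things in the scene. Friction and masses are not known exactly. Their poses are not given: they have to be found in the camera images.
- mast: Loose T-shaped mast, 0.15 to 0.31 kg: upright round aluminium tube, 14 mm diameter, its lowest 11 mm tapering to 7.6 mm. Origin: centre of the tube's lower end, z up along it; crossbar along y. Starts hanging upright, lower end 30 mm above the desk. Grip the tube just under the crossbar, fingers closing along the mast's x, pads about 120 mm above the origin; it turns with the gripper.
- crossbar (a point): Centre of the round black crossbar on the mast's top (12 mm diameter, 116 mm long along the mast's y), 150 mm above the mast's lower end. It hangs in the two hooks.
- red_ring (a point): Centre of the red ring on the mast (3 mm wide, on the tube's axis, 80 mm above its lower end). Thin dark rings are other graduations.
- pegboard: Fixed pegboard, 180 mm wide, 235 tall, 12 thick, front to its -x; origin under its middle. Two steel hooks (7 mm thick, 40 mm either side of the middle) hold the crossbar 96 mm in front of the origin, 180 mm high. Their upturned tips reach 187 mm height, 118 mm in front: raise the mast 20 mm or more before drawing it to -x. Keys hang flat on the board.
- stand: Fixed camera stand; origin on the desk under the tube's axis, z up. Round foot 129 mm in diameter, 12 high; black tube with a vertical bore of 16 mm diameter, open at the top, floor at 20 mm height. With the red ring level the mast's lower end is 35 mm above the desk, and only a grip or the closed cam carries it there.
- collar (a point): Centre of the black collar's flat top rim (28 mm diameter), on the bore's axis, 115 mm above the desk: the red ring must be level with it.
- cam_lever (a joint): Red cam lever's angle about a vertical axis at the collar: 0 open, 1.134 closed on its stop; closes clockwise from above. At value q it points 2.618 - q rad counter-clockwise of the stand's x axis. Stays where left (0.1 N m friction); beyond 0.7 it stiffens, to about 0.25 N m, as a sprung pad clamps the mast. A 6 mm thick arm below the rim reaches 57 mm from the bore's axis.
- lever_fin (a point): Top of the lever's upright fin, 156 mm high (41 above the collar), 6 mm thick, 18 to 35 mm from the bore's axis. A finger gripping the mast pushes it when the gripper turns clockwise about the mast: begin with the finger line 62 degrees or more counter-clockwise of the lever; a 22 mm wide finger touches at about 47 degrees.
- mug: White mug, bystander.
- notes: Yellow block of sticky notes, bystander.
- stapler: Blue stapler, bystander.
- pouch: Black spectacle case, bystander.
- green_bottle: Small green bottle, bystander.
There are look-alikes about, which are no part of the job. There is more than one size of the mast; the job needs the larger.

How it is judged:
By the outcome, as a careful person would: the job done as asked, in the order asked, and still so for the second after the job is handed in, while the arm keeps its last pose, push and grip.
It also fails if it takes over 58 s, if anything falls off the work surface, if the arm or the gripper's body presses on something with over 40 N, if the wrist force passes 120 N, or if a joint passes its speed limit or range.

ROBOT

A 6-joint arm with a two-finger parallel gripper is mounted at the origin on the work surface; the furniture and walls round the work are solid. World frame = base frame: x ahead of the robot, y to its left, z up, the work surface at z = 0. Lengths are in mm, angles in rad, forces in N, time in s.
With the tool pointing down it reaches from about 275 to 1000 mm from the base axis. Payload 8.4 kg.
Tool frame: the origin (TCP) lies at the very end of the fingers, on their centre line; the grasp point (between the pads) lies 19 mm behind it; z points along the fingers, y is the line along which they close (so a half turn about z gives the same grasp; the last joint's range is limited). The gripper opens to 85 mm and grips with 20 to 120 N. Pads are 22 mm wide; open, the fingers measure 114 mm over their backs; the gripper's body (76 mm by 85 mm) begins 54 mm behind the grasp point. The pads swing forward as they close: fully open they stand 13 mm farther back than shut.
Start: joints at [-1.337, 0.353, 1.633, -0, 1.155, -0.002], TCP at [146.011, -607.708, 231.281] pointing down, gripper open.
Joint ranges: [-2.63, 2.63], [-0.92, 2.1], [0.06, 2.66], [-1.3, 4.44], [0, 2.69], [-3.02, 3.02]. Speed limits (rad/s): [2.22, 2.22, 2.79, 3.14, 3.14, 3.14].

INTERFACE

Orientations are given as [roll, pitch, yaw] about the fixed x, y, z axes, in that order (R = Rz(yaw) Ry(pitch) Rx(roll)).
In Python, from rig import sensors, grab_frame, camera_params, order gives the robot as it stands. The module is installed in compiled form; this text tells all that it offers.
- The arm moves only by the tool move_arm, never from a script. Its argument "motion" is a list of rows, each a list of 7 numbers: the turn, a rotation vector about the tool's x, y, z in rad, then the shift along the tool's x, y, z in m, then the finger opening in m, from 0 to 0.0854. A call has 1 to 8 rows; each row is the pose to reach, as a shift and turn from the pose commanded when the call began, along the tool's axes at that moment; what a row does not reach only later rows make up. A row lasts 1/8 s, in which the tool goes at most 62.5 mm and 10.7 degrees, less where a joint would pass 70% of its speed; a pose out of reach is approached as far as the arm can. A call with a gripper value outside its range is refused whole. The fingers move at their own pace and stop on an object; "grip_force" is the grip in N (left out, the last holds). Time passes only in rows, so rows that repeat a pose let the fingers close. It gives the time, the measured TCP pose, the force, the opening and the grip force at its end, in the units of the state.
- sensors.sense(): the state, without advancing time (a new reading comes with each control period).
- grab_frame(name): name is "side" or "top" or "wrist"; returns (picture, depth): 480x640x3 uint8, red, green, blue; 480x640 float32, mm along the optical axis (not along the pixel's ray), 0 where there is no reading.
- camera_params(name): a dict with "camera_matrix" (3x3 intrinsics, pixels), "world_from_camera" (4x4, takes a point from camera to world coordinates). Camera axes: x right, y down, z forward; pixel columns grow to the right and rows downward; lengths in mm; the calibration is good to about 2 mm. A picture is of the moment at which its call begins: read the wrist's pose just before it. camera_params takes no time and is no camera call; for the wrist camera it gives the pose at the moment of the call.
- order.sign_off(): hands the job in; it is judged then, once.
The state is a dict: "clock": time; "qpos": joint angles; "qvel": joint speeds; "joint_efforts": joint torques, N m; "eef_pos": TCP position; "tcp_rot": TCP orientation; "contact_force": force on the tool from outside, world axes, zero at the start; "wrist_torque": the same for the moment, N m; "opening": opening from 0.0 (shut) to 1.0 (fully open); "grasp_force": force on a finger pad.
Only numpy, scipy, OpenCV 4.12 (cv2) and the standard library are available. Lean on these libraries where they do the work, as an engineer would, in place of code of your own. Each camera call takes 0.05 s, during which the arm holds its last target. There are 200 camera calls.

## Working session

There is one attempt and no reset: what is moved stays moved. The work goes in short steps, Python scripts to look and compute and a tool call to move; the robot and the scene stay as the last step left them, time stands still between calls to the robot, and variables do not carry over. Pictures are saved under pics/ and viewed, at most 10 in all, crops included, and the job is handed in when it is done.

Besides the shell and the picture viewer there is one more tool, called after "Request:" by a JSON object that holds its "api" and its "payload", one argument or row to a line. move_arm: Moves the arm, as the interface text tells. Its arguments: {"type":"object","properties":{"motion":{"type":"array","items":{"type":"array","items":{"type":"number"}}},"grip_force":{"type":"number"}},"required":["motion"]}

```bash
mkdir -p pics; cat > h.py <<'E'
import numpy as np, cv2
from rig import sensors, grab_frame, camera_params, order
def snap(name, fn=None):
    cp=camera_params(name); im,d=grab_frame(name)
    if fn: cv2.imwrite('pics/'+fn, im[:,:,::-1])
    np.savez('/tmp/%s.npz'%name, im=im,d=d,K=cp['camera_matrix'],T=cp['world_from_camera'])
    return im,d,np.array(cp['camera_matrix']),np.array(cp['world_from_camera'])
def ray(K,T,u,v):
    r=T[:3,:3]@np.linalg.inv(K)@np.array([u,v,1.]); return T[:3,3],r
def onplane(K,T,u,v,z):
    o,r=ray(K,T,u,v); return o+r*(z-o[2])/r[2]
def cloud(d,K,T):
    v,u=np.mgrid[:480,:640]; P=np.stack([(u-K[0,2])/K[0,0]*d,(v-K[1,2])/K[1,1]*d,d],-1)
    W=P@T[:3,:3].T+T[:3,3]; W[d==0]=np.nan; return W
def tri(A,B):
    # rays (o,r),(o,r) -> midpoint, gap
    (o1,r1),(o2,r2)=A,B; s=np.linalg.lstsq(np.stack([r1,-r2],1),o2-o1,rcond=None)[0]
    p,q=o1+s[0]*r1,o2+s[1]*r2; return (p+q)/2,np.linalg.norm(p-q)
E
python3 - <<'E'
from h import *
for n in('side','top','wrist'):
    im,d,K,T=snap(n,n+'0.png'); print(n,K[0,0],T.round(2).tolist())
print(sensors.sense())
E
```

```text
side 593.411521581373 [[0.79, 0.47, -0.4, 1075.89], [0.61, -0.62, 0.49, -565.75], [-0.02, -0.63, -0.77, 1034.13], [0.0, 0.0, 0.0, 1.0]]
top 460.99944513059705 [[-0.01, -0.99, 0.17, 420.11], [-1.0, 0.01, 0.01, 2.5], [-0.01, -0.17, -0.99, 1233.21], [0.0, 0.0, 0.0, 1.0]]
wrist 349.7580266820492 [[0.23, -0.94, -0.25, 210.72], [-0.97, -0.23, -0.06, -591.44], [-0.0, 0.26, -0.97, 372.94], [0.0, 0.0, 0.0, 1.0]]
{'clock': 0.15, 'qpos': array([-1.33739563e+00,  3.53508868e-01,  1.63395018e+00,  2.55995894e-05,
        1.15518269e+00, -2.38969575e-03]), 'qvel': array([ 0.00051204, -0.00104566, -0.0012386 ,  0.00063176,  0.00030875,
        0.00246741]), 'joint_efforts': array([ 4.14450215e-04, -6.05637145e+01, -3.42339242e+01,  3.68241126e-05,
        6.11464682e-03, -7.30803833e-06]), 'eef_pos': array([ 145.93995436, -607.36068504,  230.72737495]), 'tcp_rot': array([-3.14054362e+00, -2.59163390e-05,  2.35780027e-01]), 'contact_force': array([0.79644581, 0.06922968, 0.11661432]), 'wrist_torque': array([ 0.01729935, -0.00035192, -0.03216569]), 'grasp_force': 0.0, 'opening': 0.9992680064853353}
```

View pics/side0.png

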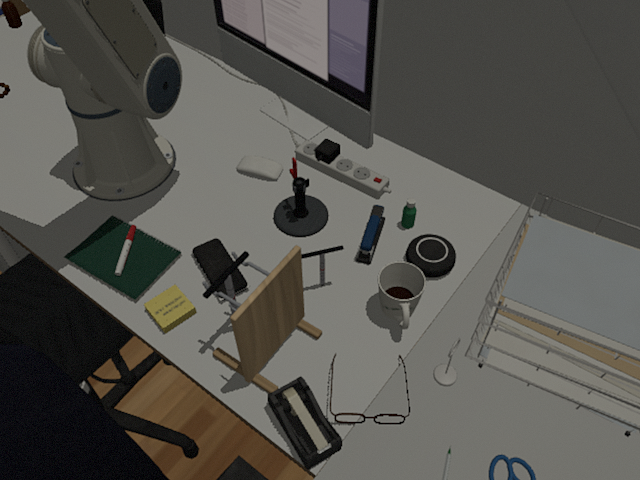

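View pics/top0.png

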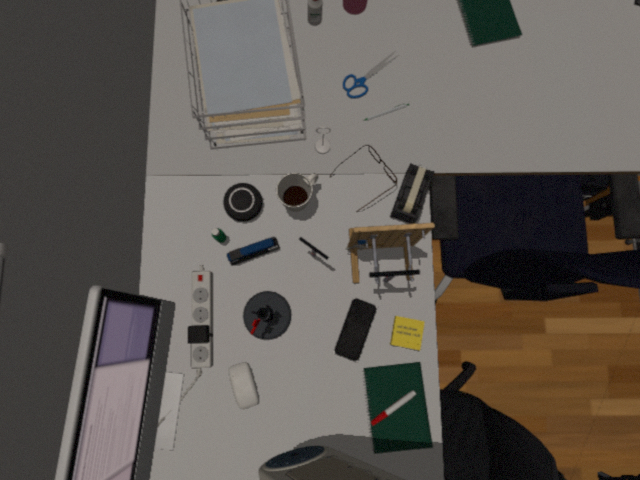

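The side view shows the stand at (300,205), the pegboard at (270,310), a T in its hooks with its crossbar at about (225,275), and a second T at (322,252). In the top view the crossbars are at (395,273) and (313,247). The one in the pegboard's hooks fits the description, and I'll confirm that in an enlarged crop.

```bash
python3 - <<'E'
from h import *
a=np.load('/tmp/side.npz');b=np.load('/tmp/top.npz')
f=lambda im,x,y,w,h,W,H:cv2.resize(im[y:y+h,x:x+w],(W,H),interpolation=cv2.INTER_CUBIC)
A=f(a['im'],190,150,160,120*2,400,600);B=f(b['im'],230,220,210,158,400,300);C=f(b['im'],235,285,64,48,400,300)
cv2.imwrite('pics/crop1.png',np.hstack([A,np.vstack([B,C])])[:,:,::-1])
for n,z,regs in(('side',a,[(195,245,60,65),(295,235,55,60)]),('top',b,[(360,255,70,40),(295,230,40,35)])):
    W=cloud(z['d'],z['K'],z['T']); 
    for x,y,w,h in regs:
        im=z['im'][y:y+h,x:x+w].astype(int);P=W[y:y+h,x:x+w]
        m=(im.max(2)<60)&(P[...,2]>60)
        m=m.astype(np.uint8); k,l,s,c=cv2.connectedComponentsWithStats(m)
        i=1+s[1:,4].argmax(); q=P[l==i]; ctr,(ww,hh),an=cv2.minAreaRect(np.argwhere(l==i)[:,::-1].astype(np.float32))
        print(n,s[i],'ctr px',ctr[0]+x,ctr[1]+y,ww,hh,an,'med',np.nanmedian(q,0).round(1),'min',np.nanpercentile(q,3,axis=0).round(),'max',np.nanpercentile(q,97,axis=0).round())
E
```

```text
side [  8   7  46  48 468] ctr px 232.50000762939453 281.49999618530273 26.870054244995117 60.81117630004883 45.0 med [ 557.6 -183.9  181.8] min [ 550. -234.  120.] max [ 563. -128.  186.]
side [  6  11  42  24 217] ctr px 323.1941165924072 259.12352752685547 19.198345184326172 42.40990447998047 77.47119140625 med [629.6   1.9 113. ] min [605. -27.  65.] max [652.  37. 118.]
top [ 10  15  49  12 251] ctr px 394.1689224243164 275.6181354522705 9.818296432495117 48.28670883178711 86.3086166381836 med [ 553.5 -174.7  184.8] min [ 547. -230.   95.] max [ 561. -127.  189.]
top [ 5  8 28 21 96] ctr px 312.7864875793457 248.98108100891113 33.599308013916016 5.072980880737305 36.02737045288086 med [623.9   5.6 116.8] min [603. -25.  87.] max [650.  36. 121.]
```

View pics/crop1.png

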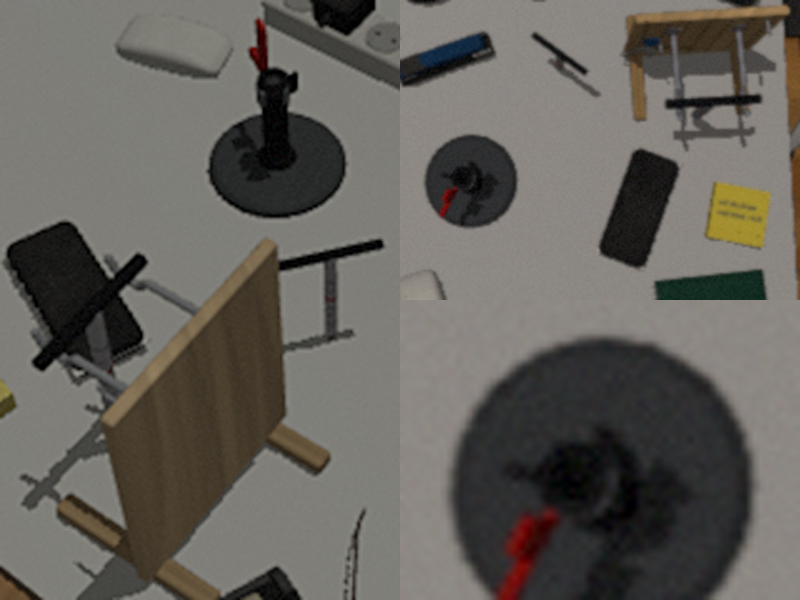

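The crop confirms it. The T in the pegboard hooks has a crossbar about 116 mm long at 180 mm height, which makes it the larger one. The other T is about 75 mm long at 115 mm height, so it is the small look-alike. Next I'll measure the crossbar, collar and lever.

```bash
python3 - <<'E'
from h import *
R={}
for n,(x,y,w,h) in(('side',(195,245,60,65)),('top',(360,255,70,40))):
    z=np.load('/tmp/%s.npz'%n);K,T=z['K'],z['T'];W=cloud(z['d'],K,T)
    im=z['im'][y:y+h,x:x+w].astype(int);P=W[y:y+h,x:x+w]
    m=((im.max(2)<60)&(P[...,2]>165)).astype(np.uint8);k,l,s,c=cv2.connectedComponentsWithStats(m)
    i=1+s[1:,4].argmax();pt=np.argwhere(l==i)[:,::-1].astype(np.float32)
    box=cv2.minAreaRect(pt);bp=cv2.boxPoints(box);
    e=np.linalg.norm(np.roll(bp,-1,0)-bp,axis=1);j=e.argmin()
    ends=[(bp[j]+bp[(j+1)%4])/2,(bp[(j+2)%4]+bp[(j+3)%4])/2];ends=[q+[x,y] for q in ends]
    E=[onplane(K,T,*q,180) for q in ends];E.sort(key=lambda q:q[1]);ends.sort(key=lambda q:onplane(K,T,*q,180)[1])
    R[n]=[ray(K,T,*q) for q in ends]
    print(n,box,[q.round(1) for q in E],np.linalg.norm(E[0]-E[1]))
    # depth collar / red fin
    im=z['im'].astype(int);red=(im[...,0]>110)&(im[...,1]<60)&(W[...,0]>400)
    x0,y0=(270,140) if n=='side' else (235,285)
    sub=np.zeros(red.shape,bool);sub[y0:y0+100,x0:x0+65]=1
    q=W[red&sub];print('red',len(q),q[np.argsort(q[:,2])][::max(1,len(q)//12)].round().tolist())
    col=sub&~red&(W[...,2]>105)&(W[...,2]<120);q=W[col];print('collar',len(q),np.nanmean(q,0).round(1),np.nanmin(q,0).round(),np.nanmax(q,0).round())
    f=sub&(W[...,2]>7)&(W[...,2]<16);q=W[f];print('foot',len(q),((np.nanpercentile(q,1,axis=0)+np.nanpercentile(q,99,axis=0))/2).round(1),np.nanmin(q,0).round(),np.nanmax(q,0).round())
P=[tri(R['side'][i],R['top'][i]) for i in(0,1)];print(P)
d=P[1][0]-P[0][0];print('mid',(P[0][0]+P[1][0])/2,np.linalg.norm(d),'yaw of y-axis',np.degrees(np.arctan2(d[1],d[0])))
# pegboard front line from top-depth: points z 200-236
z=np.load('/tmp/top.npz');W=cloud(z['d'],z['K'],z['T']);q=W[(W[...,2]>225)&(W[...,2]<245)&(W[...,0]>550)&(W[...,0]<750)&(W[...,1]<-50)&(W[...,1]>-320)]
print('board top',len(q),q.mean(0),cv2.minAreaRect(q[:,:2].astype(np.float32)))
E
```

```text
side ((31.250009536743164, 30.249998092651367), (9.192388534545898, 60.81117630004883), 45.0) [array([ 560.1, -237.8,  180. ]), array([ 556. , -122.2,  180. ])] 115.62209587495883
red 1 [[447.0, 144.0, 156.0]]
collar 151 [468.6 126.3 111.6] [425. 107. 105.] [490. 153. 119.]
foot 1443 [423.1 171.8  11.3] [296.  66.   7.] [532. 319.  16.]
top ((34.04871368408203, 18.75492286682129), (6.08412504196167, 48.28670883178711), 86.3086166381836) [array([ 556. , -234.8,  180. ]), array([ 549.6, -123.9,  180. ])] 111.02317581071634
red 11 [[433.0, 151.0, 103.0], [423.0, 158.0, 104.0], [428.0, 153.0, 104.0], [435.0, 151.0, 105.0], [430.0, 153.0, 105.0], [426.0, 155.0, 106.0], [423.0, 155.0, 106.0], [433.0, 153.0, 108.0], [446.0, 144.0, 158.0], [443.0, 146.0, 158.0], [441.0, 146.0, 159.0]]
collar 136 [465.3 131.6 112.9] [418. 111. 105.] [487. 160. 120.]
foot 1470 [425.  136.9  11.5] [292.  58.   7.] [546. 210.  16.]
[(array([ 556.74772305, -235.83907675,  174.6927554 ]), np.float64(0.3282141993680017)), (array([ 551.86340637, -122.29646952,  176.17061446]), np.float64(5.5612609096669425))]
mid [ 554.30556471 -179.06777313  175.43168493] 113.6572227110675 yaw of y-axis 92.46320133391205
board top 485 [ 648.39108001 -171.6211474   234.19355456] ((648.7838745117188, -171.43014526367188), (176.870849609375, 32.916656494140625), 85.39456176757812)
```

```bash
cat >> h.py <<'E'
from scipy.spatial.transform import Rotation as Ro
def plan(xyz,yaw,roll=np.pi,cur=None):
    s=sensors.sense();R0=Ro.from_euler('xyz',s['tcp_rot']);R1=Ro.from_euler('xyz',[np.pi,0,np.radians(yaw)])
    print('turn',(R0.inv()*R1).as_rotvec().round(4),'shift',(R0.inv().apply(np.array(xyz)-s['eef_pos'])/1000).round(4),'| tcp',s['eef_pos'].round(1),np.degrees(s['tcp_rot']).round(2),s['clock'])
E
python3 -c "
from h import *
plan([466,131,290],90)"
```

```text
turn [-9.000e-04 -7.000e-04 -1.335e+00] shift [ 0.4837 -0.6432 -0.0586] | tcp [ 145.9 -607.4  230.7] [-179.94   -0.     13.51] 0.15
```

Request:
{"api": "move_arm", "payload": {
  "motion": [
    [0,0,-0.09,0.034,-0.046,-0.03,0.085],
    [0,0,-0.19,0.068,-0.092,-0.058,0.085],
    [0,0,-0.285,0.103,-0.138,-0.058,0.085],
    [0,0,-0.38,0.138,-0.184,-0.058,0.085],
    [0,0,-0.475,0.173,-0.23,-0.058,0.085],
    [0,0,-0.57,0.208,-0.276,-0.058,0.085],
    [0,0,-0.665,0.243,-0.322,-0.058,0.085],
    [0,0,-0.76,0.277,-0.368,-0.058,0.085]
  ]
}}

```text
clock: 1.15
eef_pos: [329.7, -183.5, 289.4]
tcp_rot: [3.141, -0.0, 0.998]
contact_force: [0.5, -0.5, 0.6]
opening: 0.996
grasp_force: 0.0
```

```bash
python3 -c "
from h import *
plan([466,131,290],90)"
```

```text
turn [ 7.000e-04  1.000e-04 -5.724e-01] shift [ 0.3382 -0.0558 -0.0006] | tcp [ 329.7 -183.5  289.4] [ 1.7996e+02 -1.0000e-02  5.7210e+01] 1.15
```

Request:
{"api": "move_arm", "payload": {
  "motion": [
    [0,0,-0.1,0.055,-0.009,0,0.085],
    [0,0,-0.2,0.11,-0.018,0,0.085],
    [0,0,-0.3,0.165,-0.027,0,0.085],
    [0,0,-0.4,0.225,-0.037,0,0.085],
    [0,0,-0.5,0.285,-0.047,0,0.085],
    [0,0,-0.572,0.338,-0.056,0,0.085],
    [0,0,-0.572,0.338,-0.056,0,0.085]
  ]
}}

```text
clock: 2.02
eef_pos: [467.1, 131.9, 288.9]
tcp_rot: [-3.141, -0.001, 1.572]
contact_force: [-0.2, 0.1, -0.1]
opening: 0.998
grasp_force: 0.0
```

```bash
python3 -c "
from h import *
print(sensors.sense()['qvel'].round(3))
im,d,K,T=snap('wrist','w1.png');np.savez('w1.npz',im=im,d=d,K=K,T=T)
plan([554,-179,290],92.5)"
```

```text
[-0.057 -0.032  0.048 -0.022  0.02  -0.011]
turn [-0.0011  0.0004 -0.0439] shift [-0.3091  0.088  -0.0012] | tcp [466.1 130.2 288.8] [-1.7994e+02  2.0000e-02  8.9980e+01] 2.075
```

View pics/w1.png

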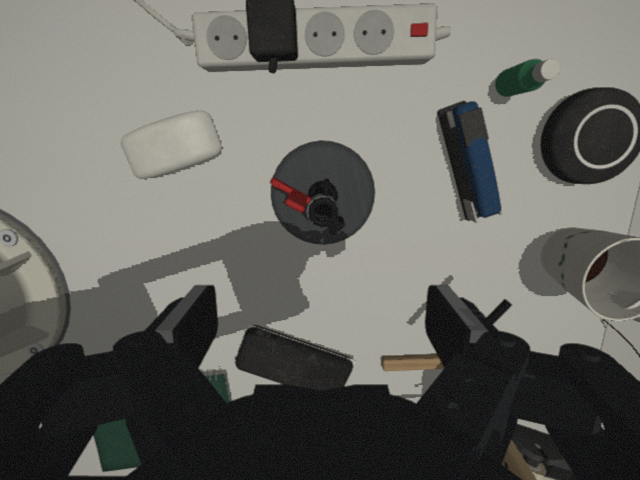

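The wrist view shows the stand at (322,208), the red lever running from (275,182) to (315,205), the stapler at (470,160), and the small mast and board at lower right. I'll take two closer wrist views to locate the bore.

Request:
{"api": "move_arm", "payload": {
  "motion": [
    [0,0,0,-0.015,0.018,0.04,0.085],
    [0,0,0,-0.03,0.036,0.08,0.085],
    [0,0,0,-0.03,0.036,0.08,0.085],
    [0,0,0,-0.03,0.036,0.08,0.085]
  ]
}}

```text
clock: 2.58
eef_pos: [501.9, 98.3, 210.2]
tcp_rot: [3.141, -0.0, 1.566]
contact_force: [0.1, 0.4, 0.9]
opening: 0.997
grasp_force: 0.0
```

```bash
python3 -c "
from h import *
im,d,K,T=snap('wrist','w2.png');np.savez('w2.npz',im=im,d=d,K=K,T=T);print(sensors.sense()['eef_pos'],T.round(3).tolist())"
```

```text
[502.22222778  98.67288508 210.70150574] [[1.0, -0.004, -0.001, 503.226], [-0.004, -0.966, -0.26, 164.538], [0.0, 0.26, -0.966, 352.522], [0.0, 0.0, 0.0, 1.0]]
```

Request:
{"api": "move_arm", "payload": {
  "motion": [
    [0,0,0,0,-0.04,0,0.085],
    [0,0,0,0,-0.08,0,0.085],
    [0,0,0,0,-0.08,0,0.085],
    [0,0,0,0,-0.08,0,0.085]
  ]
}}

```text
clock: 3.12
eef_pos: [423.3, 99.5, 210.8]
tcp_rot: [3.138, -0.001, 1.568]
contact_force: [-0.3, 1.0, -0.0]
opening: 0.993
grasp_force: 0.0
```

```bash
python3 -c "
from h import *
im,d,K,T=snap('wrist','w3.png');np.savez('w3.npz',im=im,d=d,K=K,T=T);print(sensors.sense()['eef_pos'],T.round(3).tolist())
A=[]
for n in('w2','w3'):
    z=np.load(n+'.npz');q=z['T']; p=np.linalg.inv(q)@[467,130,115,1];p=z['K']@p[:3];u,v=(p[:2]/p[2]).astype(int);print(u,v)
    x,y=u-40,v-40;A.append(cv2.resize(z['im'][y:y+80,x:x+80],(400,400),interpolation=cv2.INTER_CUBIC));print(x,y)
I=np.hstack(A);I=np.clip(I.astype(float)*2.5,0,255).astype(np.uint8)
cv2.imwrite('pics/c23.png',I[:,:,::-1])"
```

```text
[423.46887977  99.44960445 210.50532168] [[1.0, -0.003, 0.003, 424.006], [-0.002, -0.966, -0.26, 165.645], [0.004, 0.26, -0.966, 353.154], [0.0, 0.0, 0.0, 1.0]]
267 191
227 151
382 192
342 152
```

View pics/c23.png

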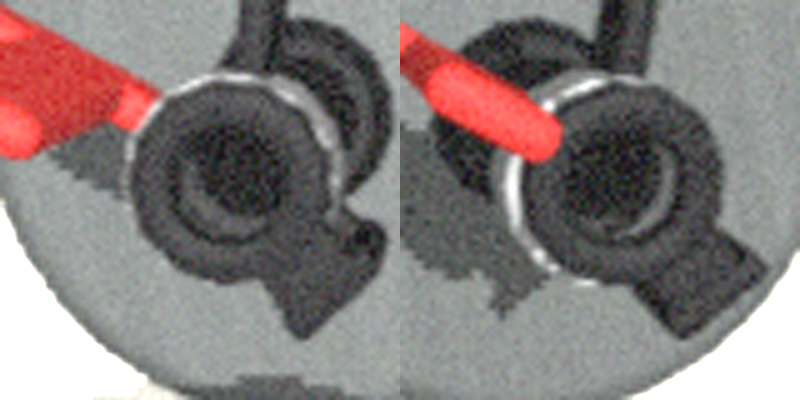

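The rim's outer circle is centred at crop (231,182) in the left view and (623,180) in the right. The bore is visible, and a lug points toward lower right.

```bash
python3 - <<'E'
from h import *
z2,z3=np.load('w2.npz'),np.load('w3.npz')
a=(227+231/5-.4,151+182/5-.4);b=(342+223.5/5-.4,152+180/5-.4)
p,g=tri(ray(z2['K'],z2['T'],*a),ray(z3['K'],z3['T'],*b));print('collar',p,g,[onplane(z['K'],z['T'],*q,115) for z,q in((z2,a),(z3,b))])
for n in('w1','w2','w3'):
    z=np.load(n+'.npz');W=cloud(z['d'],z['K'],z['T']);im=z['im'].astype(int)
    m=(im[...,0]>90)&(im[...,1]<50)&(np.hypot(W[...,0]-467,W[...,1]-130)<80)
    q=W[m];lo=q[q[:,2]<125]-p;hi=q[q[:,2]>150]-p
    print(n,len(lo),np.median(np.degrees(np.arctan2(lo[:,1],lo[:,0]))),np.hypot(lo[:,0],lo[:,1]).max(),'hi',len(hi),hi.mean(0),np.median(np.degrees(np.arctan2(hi[:,1],hi[:,0]))))
plan([554,-179,290],92.5)
E
```

```text
collar [469.98510248 132.63439429 111.6992929 ] 0.5096390935366767 [array([470.43448642, 132.81810793, 115.        ]), array([469.35179077, 133.33928293, 115.        ])]
w1 159 149.33154257373133 60.59220500508239 hi 125 [-22.83993108  13.96783117  43.74916109] 148.48776646268902
w2 251 148.78191903253565 55.3110913547593 hi 240 [-22.36309684  13.90597437  43.74012587] 147.92747339406458
w3 255 150.04272027930335 56.4271382578168 hi 257 [-23.35644086  13.97755246  43.84304804] 149.06742976777517
turn [ 0.0029 -0.0006 -0.0464] shift [-0.278   0.1315 -0.0793] | tcp [423.5  99.4 210.5] [ 1.7983e+02 -4.0000e-02  8.9840e+01] 3.175
```

Request:
{"api": "move_arm", "payload": {
  "motion": [
    [0,0,0,-0.025,0.012,-0.05,0.085],
    [0,0,-0.01,-0.07,0.03,-0.08,0.085],
    [0,0,-0.02,-0.12,0.055,-0.08,0.085],
    [0,0,-0.03,-0.17,0.08,-0.08,0.085],
    [0,0,-0.04,-0.22,0.105,-0.08,0.085],
    [0,0,-0.045,-0.26,0.125,-0.08,0.085],
    [0,0,-0.045,-0.278,0.132,-0.08,0.085],
    [0,0,-0.045,-0.278,0.132,-0.08,0.085]
  ]
}}

```text
clock: 4.18
eef_pos: [553.6, -180.0, 288.9]
tcp_rot: [-3.141, -0.0, 1.611]
contact_force: [1.2, 0.2, 0.4]
opening: 1.001
grasp_force: 0.0
```

```bash
python3 - <<'E'
from h import *
im,d,K,T=snap('wrist','w4.png');np.savez('w4.npz',im=im,d=d,K=K,T=T);s=sensors.sense();print(s['eef_pos'],np.degrees(s['tcp_rot']))
W=cloud(d,K,T)
m=((im.max(2)<75)&(W[...,2]>168)&(W[...,2]<200)&(abs(W[...,0]-554)<30)&(abs(W[...,1]+179)<80)).astype(np.uint8)
k,l,st,c=cv2.connectedComponentsWithStats(m)
for i in range(1,k):
    if st[i,4]>40:
        pt=np.argwhere(l==i)[:,::-1].astype(np.float32);r=cv2.minAreaRect(pt);q=W[l==i];print(st[i],r,np.median(q,0),onplane(K,T,*r[0],182),q.min(0),q.max(0),'line',cv2.fitLine(q[:,:2].astype(np.float32),cv2.DIST_L2,0,.01,.01).ravel())
E
```

```text
[ 553.12996044 -178.98892389  289.01599372] [-1.79961944e+02 -4.43823918e-02  9.23588663e+01]
[ 314  148   18  154 2274] ((322.71630859375, 224.5220184326172), (153.02537536621094, 16.011127471923828), 89.29268646240234) [ 555.8663991  -172.91737896  184.47436506] [ 555.75146398 -174.67934676  182.        ] [ 547.74272897 -235.46809008  170.96194902] [ 563.85010093 -120.07952323  187.02977786] line [ 5.3384740e-02 -9.9857402e-01  5.5587280e+02 -1.7443098e+02]
```

View pics/w4.png

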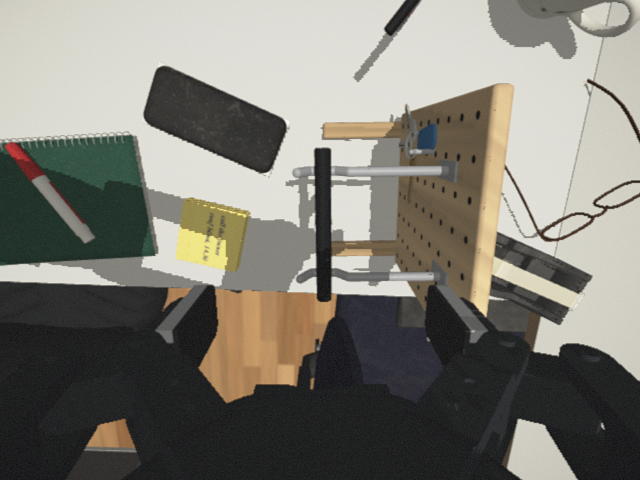

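The wrist view shows the crossbar as a dark bar from (322,148) to (324,300), lying in both hooks with the fingers straddling it. It is centred at about (556,-178), with its y axis at 93.1° and its top at 186. That matches the expected 96 mm in front of the board and 180 mm height.

```bash
python3 -c "
from h import *
plan([556,-178,131],93)"
```

```text
turn [-0.0007 -0.0008 -0.0112] shift [0.0007 0.003  0.158 ] | tcp [ 553.1 -179.   289. ] [-1.7996e+02 -4.0000e-02  9.2360e+01] 4.225
```

Request:
{"api": "move_arm", "payload": {
  "motion": [
    [0,0,-0.011,0.0007,0.003,0.03,0.085],
    [0,0,-0.011,0.0007,0.003,0.06,0.085],
    [0,0,-0.011,0.0007,0.003,0.09,0.085],
    [0,0,-0.011,0.0007,0.003,0.115,0.085],
    [0,0,-0.011,0.0007,0.003,0.14,0.085],
    [0,0,-0.011,0.0007,0.003,0.158,0.085],
    [0,0,-0.011,0.0007,0.003,0.158,0.085]
  ]
}}

```text
clock: 5.1
eef_pos: [555.4, -177.4, 130.4]
tcp_rot: [-3.14, -0.001, 1.625]
contact_force: [0.1, 0.5, 0.5]
opening: 0.993
grasp_force: 0.0
```

```bash
python3 -c "
from h import *
plan([556,-178,131],93);s=sensors.sense();print(s['contact_force'])"
```

```text
turn [-0.0021 -0.0009  0.0014] shift [-0.0006  0.0006 -0.0006] | tcp [ 555.4 -177.4  130.4] [-1.7988e+02 -5.0000e-02  9.3080e+01] 5.1
[0.14647294 0.46300819 0.46498524]
```

Request:
{"api": "move_arm", "payload": {
  "motion": [
    [0,0,0,0,0,0,0.04],
    [0,0,0,0,0,0,0.02],
    [0,0,0,0,0,0,0.005],
    [0,0,0,0,0,0,0.005],
    [0,0,0,0,0,0,0.005],
    [0,0,0,0,0,0,0.005]
  ],
  "grip_force": 70
}}

```text
clock: 5.85
eef_pos: [556.7, -178.6, 131.7]
tcp_rot: [3.14, 0.0, 1.624]
contact_force: [1.0, 1.3, 4.1]
opening: 0.147
grasp_force: 68.1
```

Request:
{"api": "move_arm", "payload": {
  "motion": [
    [0,0,0,0,0,-0.01,0.005],
    [0,0,0,0,0,-0.025,0.005],
    [0,0,0,0,0,-0.045,0.005],
    [0,0,0,0,0,-0.07,0.005],
    [0,0,0,0,0,-0.09,0.005],
    [0,0,0,0,0,-0.105,0.005],
    [0,0,0,0,0,-0.11,0.005],
    [0,0,0,0,0,-0.11,0.005]
  ]
}}

```text
clock: 6.85
eef_pos: [556.1, -178.5, 241.2]
tcp_rot: [-3.141, -0.0, 1.624]
contact_force: [0.1, -0.4, -3.3]
opening: 0.147
grasp_force: 68.2
```

```bash
python3 -c "
from h import *
s=sensors.sense();print(s['contact_force'],s['opening'],s['grasp_force'])
plan([470,133,241.5],125)"
```

```text
[ 0.05684656 -0.41550271 -3.27503211] 0.1469042907149738 68.20241332054138
turn [-1.000e-04 -1.000e-04 -5.579e-01] shift [ 3.156e-01 -6.950e-02 -3.000e-04] | tcp [ 556.1 -178.5  241.2] [-179.99   -0.     93.03] 6.85
```

Gripped, with a load of about 3.3 N that fits the mast. The tube still spans the hook height, so I'll raise it further before crossing.

Request:
{"api": "move_arm", "payload": {
  "motion": [
    [0,0,0,0,0,-0.03,0.005],
    [0,0,0,0,-0.01,-0.06,0.005],
    [0,0,0,0,-0.03,-0.07,0.005],
    [0,0,-0.07,0.025,-0.05,-0.07,0.005],
    [0,0,-0.14,0.065,-0.07,-0.07,0.005],
    [0,0,-0.21,0.11,-0.07,-0.07,0.005],
    [0,0,-0.28,0.16,-0.07,-0.07,0.005],
    [0,0,-0.35,0.21,-0.07,-0.07,0.005]
  ]
}}

```text
clock: 7.85
eef_pos: [474.5, 28.8, 310.5]
tcp_rot: [-3.141, -0.0, 1.976]
contact_force: [0.9, 0.7, -2.6]
opening: 0.141
grasp_force: 68.8
```

```bash
python3 -c "
from h import *
plan([470,133,290],128)"
```

```text
turn [-0.001  -0.0005 -0.2584] shift [0.0975 0.0369 0.0205] | tcp [474.5  28.8 310.5] [-1.7994e+02 -2.0000e-02  1.1319e+02] 7.85
```

Request:
{"api": "move_arm", "payload": {
  "motion": [
    [0,0,-0.07,0.025,0.01,0,0.005],
    [0,0,-0.14,0.055,0.02,0.01,0.005],
    [0,0,-0.21,0.08,0.03,0.0205,0.005],
    [0,0,-0.258,0.0975,0.037,0.0205,0.005],
    [0,0,-0.258,0.0975,0.037,0.0205,0.005],
    [0,0,-0.258,0.0975,0.037,0.0205,0.005]
  ]
}}

```text
clock: 8.6
eef_pos: [470.8, 131.2, 290.3]
tcp_rot: [-3.141, -0.0, 2.231]
contact_force: [0.0, -1.0, -3.8]
opening: 0.145
grasp_force: 68.8
```

```bash
python3 - <<'E'
from h import *
plan([470,133,290],128)
A=[]
for n in('wrist','side'):
    im,d,K,T=snap(n);np.savez('m_%s.npz'%n,im=im,d=d,K=K,T=T)
    for z in(170,189,220,269,340):
        p=np.linalg.inv(T)@[470,133,z,1];p=K@p[:3];print(n,z,(p[:2]/p[2]).round(1))
    A.append(im)
w=cv2.resize(A[0][130:430,220:420],(400,600),interpolation=cv2.INTER_CUBIC)
s=cv2.resize(A[1][60:240,240:360],(400,600),interpolation=cv2.INTER_CUBIC)
cv2.imwrite('pics/m1.png',np.clip(np.hstack([w,s])[:,:,::-1]*1.6,0,255))
plan([470,133,290],128)
E
```

```text
turn [-0.0011 -0.0001 -0.0029] shift [0.0019 0.0005 0.0003] | tcp [470.8 131.2 290.3] [-179.94   -0.    127.84] 8.6
wrist 170 [320.2 223.6]
wrist 189 [320.1 229.8]
wrist 220 [319.9 242.2]
wrist 269 [319.5 270.3]
wrist 340 [318.2 355.6]
side 170 [298.9 161.5]
side 189 [298.6 154.8]
side 220 [298.  143.5]
side 269 [297.1 124.7]
side 340 [295.5  95.3]
turn [-0.0005  0.     -0.0034] shift [0.0022 0.0005 0.0006] | tcp [471.  131.  290.6] [-179.97    0.    127.8 ] 8.7[ WARN:0@3.180] global loadsave.cpp:1063 imwrite_ Unsupported depth image for selected encoder is fallbacked to CV_8U.
```

View pics/m1.png

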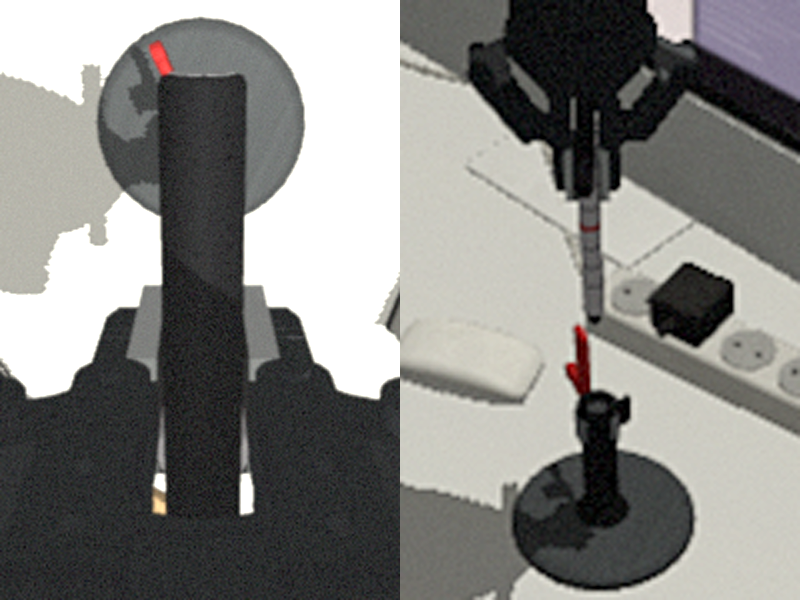

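The left crop is the wrist view: the crossbar is centred between the fingers at about x=321 px and hides the tube. In the right crop (side view) the mast hangs upright, with its red ring near (297,129) and its tip near (298,157), above the stand at (300,182). I'll measure the remaining offsets.

```bash
python3 - <<'E'
from h import *
tcp=np.array([470.9,131.1,290.4]);yaw=np.radians(127.85);tx=np.array([np.cos(yaw),np.sin(yaw)]);
z=np.load('m_side.npz');im=z['im'].astype(int);K,T=z['K'],z['T'];W=cloud(z['d'],K,T)
m=(im[...,0]>im[...,1]+35)&(im[...,0]>im[...,2]+35);ys,xs=np.nonzero(m[115:145,285:310]);xs+=285;ys+=115
w=(im[ys,xs,0]-im[ys,xs,1]);u,v=np.average(xs,weights=w),np.average(ys,weights=w);print('ring px',u,v,len(xs))
o,r=ray(K,T,u,v);h=np.array([r[0],r[1]]);s=(tcp[:2]-o[:2])@h/(h@h);print('ring at mast axis: ',o+s*r,'lateral',(o+s*r)[:2]-tcp[:2])
print('depth ring',np.nanmedian(W[ys,xs],0))
# tube rows
g=W[...,2];
for row in range(122,166,2):
    a=(z['d'][row]>0)&(np.hypot(W[row,:,0]-470,W[row,:,1]-132)<20)&(W[row,:,2]>150); c=np.nonzero(a)[0]
    if len(c): print(row,c.min(),c.max(),W[row,c].mean(0).round(1), im[row,c].mean(0).round())
# collar in side view: rim predicted
p=np.linalg.inv(T)@[470,133,115,1];p=K@p[:3];print('rim pred',p[:2]/p[2])
for row in range(176,215,3):
    c=np.nonzero((im[row,285:325].max(1)<45))[0]+285
    if len(c):print(row,c.min(),c.max(),W[row,c].mean(0).round(1))
z=np.load('m_wrist.npz');W=cloud(z['d'],z['K'],z['T']);q=W[(W[...,2]>325)&(W[...,2]<355)]-tcp
q=q[np.isfinite(q[:,0])];a=q[:,:2]@tx;b=q[:,:2]@np.array([tx[1],-tx[0]]);k=(abs(b)<12)&(a>-10)
print('crossbar far end',np.percentile(a[k],[50,97,99,100]),'lat',np.median(b[k]),b[k].min(),b[k].max(),'ztop',np.percentile(q[k,2],[5,50,95,99]))
E
```

```text
Traceback (most recent call last):
ZeroDivisionError: Weights sum to zero, can't be normalized
```

```bash
cat > meas.py <<'E'
from h import *
def meas(fn,tcp,yawdeg,wr=None):
    z=np.load(fn);im=z['im'].astype(int);K,T=z['K'],z['T'];W=cloud(z['d'],K,T)
    p=np.linalg.inv(T)@[*tcp[:2],tcp[2]-21,1];p=K@p[:3];u0,v0=(p[:2]/p[2]).astype(int)
    sl=(slice(v0-12,v0+20),slice(u0-10,u0+11));red=np.clip(im[...,0]-im[...,1:].max(2)-8,0,99)[sl]
    ys,xs=np.nonzero(red);w=red[ys,xs];xs+=u0-10;ys+=v0-12
    u,v=np.average(xs,weights=w),np.average(ys,weights=w);o,r=ray(K,T,u,v);h=r[:2];s=(tcp[:2]-o[:2])@h/(h@h)
    print('ring px',u.round(2),v.round(2),len(xs),'z',(o+s*r).round(1),'lat',((o+s*r)[:2]-tcp[:2]).round(2),'rows',np.unique(ys))
    return z,im,K,T,W
if __name__=='__main__':
    tcp=np.array([470.9,131.1,290.4]);yaw=np.radians(127.85);tx=np.array([np.cos(yaw),np.sin(yaw)])
    z,im,K,T,W=meas('m_side.npz',tcp,0)
    for row in range(122,164,4):
        a=(np.hypot(W[row,:,0]-470,W[row,:,1]-132)<20)&(W[row,:,2]>140); c=np.nonzero(a)[0]
        if len(c): print(row,c.min(),c.max(),W[row,c].mean(0).round(1))
    p=np.linalg.inv(T)@[470,133,115,1];p=K@p[:3];print('rim pred',p[:2]/p[2])
    for row in range(176,215,4):
        c=np.nonzero((im[row,285:325].max(1)<45))[0]+285
        if len(c):print(row,c.min(),c.max(),W[row,c].mean(0).round(1))
    z=np.load('m_wrist.npz');W=cloud(z['d'],z['K'],z['T']);q=(W-tcp).reshape(-1,3);q=q[(q[:,2]>30)&(q[:,2]<65)]
    a=q[:,:2]@tx;b=q[:,:2]@np.array([tx[1],-tx[0]]);k=(abs(b)<12)&(a>0)
    print('far end',np.percentile(a[k],[50,97,99,100]),'lat',np.median(b[k]),b[k].min(),b[k].max(),'z',np.percentile(q[k,2],[5,50,95,99]))
E
python3 meas.py
```

```text
ring px 296.44 128.1 12 z [470.1 130.4 262.2] lat [-0.75 -0.66] rows [127 128 129]
122 293 299 [472.7 127.2 281. ]
126 293 299 [474.2 124.8 273.3]
130 293 299 [473.1 125.4 262.3]
134 293 299 [472.9 125.1 252.1]
138 294 300 [474.2 125.9 241.8]
142 294 300 [473.3 126.3 230.4]
146 294 300 [473.7 125.2 220.7]
150 294 300 [473.2 125.1 209.7]
154 295 300 [473.9 125.2 198.9]
162 295 295 [452.2 140.6 152.7]
rim pred [299.87808045 179.98631118]
176 293 296 [448.6 140.2 108.8]
180 294 308 [nan nan nan]
184 293 308 [473.6 130.4 106.8]
188 293 304 [479.  116.7 108.9]
192 295 304 [482.1 115.8  99.1]
196 293 310 [465.4 141.5  54.4]
200 285 318 [457.1 151.1  27.5]
204 285 323 [nan nan nan]
208 285 324 [nan nan nan]
212 286 324 [478.  134.5  14.7]
far end [26.18050886 57.26917555 58.3932116  58.72148269] lat 1.0259809049803614 -11.999113797872207 11.990744580605842 z [37.60251482 52.33607814 54.23570877 61.9025875 ]
```

The ring's visible face sits 7 mm in front of the tube's axis. Corrected for that, the ring is at about 269–270 mm, i.e. TCP − 21, which agrees with the wrist depth. The lateral offsets are about 1 mm. I'll lower it to just over the bore.

Request:
{"api": "move_arm", "payload": {
  "motion": [
    [0,0,0,0.002,0,0.015,0.005],
    [0,0,0,0.002,0,0.03,0.005],
    [0,0,0,0.002,0,0.045,0.005],
    [0,0,0,0.002,0,0.06,0.005],
    [0,0,0,0.002,0,0.068,0.005],
    [0,0,0,0.002,0,0.07,0.005],
    [0,0,0,0.002,0,0.07,0.005]
  ]
}}

```text
clock: 9.57
eef_pos: [470.0, 133.3, 221.0]
tcp_rot: [3.141, 0.0, 2.232]
contact_force: [0.3, -0.5, -3.0]
opening: 0.141
grasp_force: 68.8
```

```bash
python3 - <<'E'
from h import *
s=sensors.sense();print(s['contact_force'],s['wrist_torque'])
plan([469.7,132.8,220],128)
im,d,K,T=snap('side');np.savez('m_side2.npz',im=im,d=d,K=K,T=T)
plan([469.7,132.8,220],128)
c=cv2.resize(im[130:220,250:350],(660,594),interpolation=cv2.INTER_CUBIC)
cv2.imwrite('pics/m2.png',np.clip(c[:,:,::-1].astype(float)*1.8,0,255).astype(np.uint8))
E
```

```text
[ 0.28489294 -0.47338719 -3.03903001] [-0.03048416  0.00899569 -0.01494076]
turn [ 0.0003  0.0001 -0.0022] shift [-0.0002 -0.0006  0.001 ] | tcp [470.  133.3 221. ] [1.7998e+02 1.0000e-02 1.2787e+02] 9.575
turn [ 0.0007  0.0003 -0.0022] shift [-0.0002 -0.0007  0.0012] | tcp [470.1 133.4 221.2] [1.7996e+02 2.0000e-02 1.2787e+02] 9.625
```

View pics/m2.png

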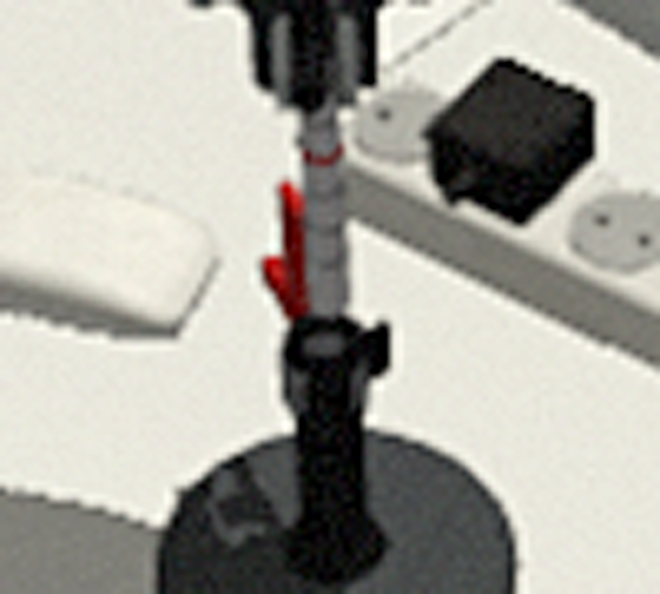

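The mast tip (crop 328,330) is centred over the collar rim (crop 285–362). I'll insert it slowly and watch the force.

Request:
{"api": "move_arm", "payload": {
  "motion": [
    [0,0,0,0,-0.0005,0.005,0.005],
    [0,0,0,0,-0.0005,0.01,0.005],
    [0,0,0,0,-0.0005,0.015,0.005],
    [0,0,0,0,-0.0005,0.02,0.005],
    [0,0,0,0,-0.0005,0.025,0.005],
    [0,0,0,0,-0.0005,0.025,0.005]
  ]
}}

```text
clock: 10.38
eef_pos: [468.9, 132.7, 195.1]
tcp_rot: [-3.14, -0.0, 2.232]
contact_force: [-0.5, -2.0, -4.0]
opening: 0.144
grasp_force: 68.6
```

Request:
{"api": "move_arm", "payload": {
  "motion": [
    [0,0,0,-0.0004,-0.0003,0.007,0.005],
    [0,0,0,-0.0004,-0.0003,0.014,0.005],
    [0,0,0,-0.0004,-0.0003,0.022,0.005],
    [0,0,0,-0.0004,-0.0003,0.03,0.005],
    [0,0,0,-0.0004,-0.0003,0.038,0.005],
    [0,0,0,-0.0004,-0.0003,0.046,0.005],
    [0,0,0,-0.0004,-0.0003,0.05,0.005],
    [0,0,0,-0.0004,-0.0003,0.05,0.005]
  ]
}}

```text
clock: 11.38
eef_pos: [469.1, 132.4, 145.3]
tcp_rot: [-3.141, -0.0, 2.232]
contact_force: [-2.0, -2.3, -4.0]
opening: 0.145
grasp_force: 68.7
```

```bash
cat > ring.py <<'E'
from h import *
import sys
s=sensors.sense();print(s['eef_pos'],s['contact_force'],s['wrist_torque'])
im,d,K,T=snap('side');np.savez(sys.argv[1]+'.npz',im=im,d=d,K=K,T=T);im=im.astype(int)
I=np.array([469.7,132.8]);c=T[:2,3]-I;c/=np.linalg.norm(c)
pj=lambda x:(lambda p:p[:2]/p[2])(K@(np.linalg.inv(T)@[*x,1])[:3])
for z in(115,120,125):print(z,'ring front pred',pj([*(I+7*c),z]).round(2),'rim near',pj([*(I+14*c),115]).round(2))
u,v=pj([*(I+7*c),s['eef_pos'][2]-21]);print('pred now',u,v)
u,v=int(u),int(v);red=np.clip(im[...,0]-im[...,1:].max(2)-6,0,99)
w=red[v-6:v+12,u-2:u+6];print(w.sum(1),'rows from',v-6,'cent',(w.sum(1)*np.arange(v-6,v+12)).sum()/max(1,w.sum()))
print(im[v-8:v+14,u-1:u+4].mean(2).mean(1).round().tolist(),v-8)
x,y=u-30,v-25
c=cv2.resize(im[y:y+54,x:x+72].astype(np.uint8),(792,594),interpolation=cv2.INTER_CUBIC)
cv2.imwrite('pics/'+sys.argv[1]+'.png',np.clip(c[:,:,::-1].astype(float)*2,0,255).astype(np.uint8));print('crop',x,y,'x11')
E
python3 ring.py r1
```

```text
[469.1188166  132.42181972 145.30962174] [-1.9845913  -2.31279241 -4.03353085] [-0.48363261  0.22660317  0.02220088]
115 ring front pred [299.83 182.25] rim near [299.95 184.54]
120 ring front pred [299.75 180.62] rim near [299.95 184.54]
125 ring front pred [299.66 178.98] rim near [299.95 184.54]
pred now 299.67400422358537 179.2058498193057
[  0   0   0   0   0   5  59 109   8   0   0   0   1   0   0   0   0   0] rows from 173 cent 179.69230769230768
[25.0, 23.0, 34.0, 49.0, 60.0, 68.0, 64.0, 56.0, 43.0, 37.0, 56.0, 59.0, 41.0, 13.0, 4.0, 4.0, 8.0, 6.0, 2.0, 4.0, 3.0, 7.0] 171
crop 269 154 x11
```

View pics/r1.png

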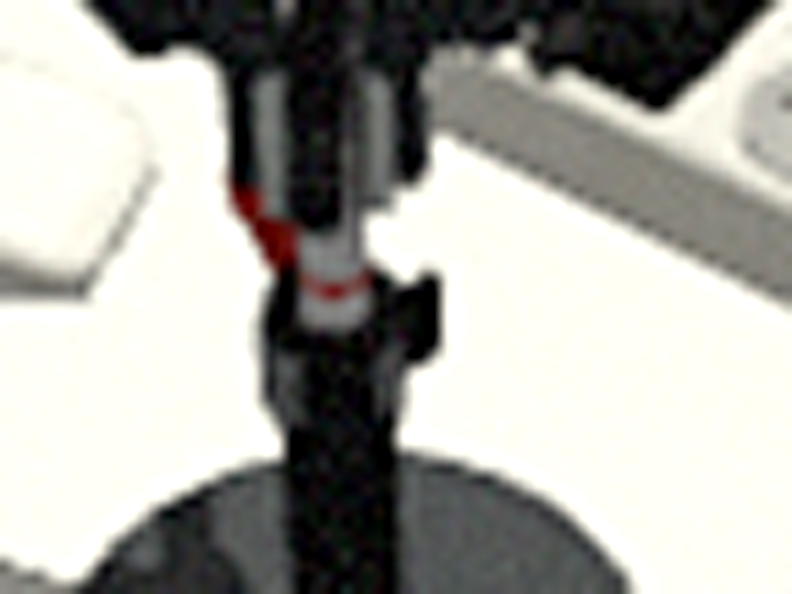

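The ring (row 179.7) stands about 9 mm above where the tube enters the rim (row ~183), which agrees with the kinematics (145.3 − 21 − 115 = 9.3). I'll lower by that amount and relieve the side force slightly.

Request:
{"api": "move_arm", "payload": {
  "motion": [
    [0,0,0,0,-0.0008,0.003,0.005],
    [0,0,0,0,-0.0008,0.006,0.005],
    [0,0,0,0,-0.0008,0.0092,0.005],
    [0,0,0,0,-0.0008,0.0092,0.005],
    [0,0,0,0,-0.0008,0.0092,0.005]
  ]
}}

```text
clock: 12.05
eef_pos: [468.8, 132.1, 136.6]
tcp_rot: [3.141, -0.0, 2.232]
contact_force: [-0.1, -0.3, -3.9]
opening: 0.141
grasp_force: 68.7
```

```bash
python3 ring.py r2
```

```text
[468.81195805 132.06237759 136.5555682 ] [-0.13194233 -0.29755625 -3.93621868] [-0.16058331  0.15781794 -0.05259091]
115 ring front pred [299.83 182.25] rim near [299.95 184.54]
120 ring front pred [299.75 180.62] rim near [299.95 184.54]
125 ring front pred [299.66 178.98] rim near [299.95 184.54]
pred now 299.82151891872167 182.07311859541656
[  0   0   0   0   0   3  52 147   1   0   0   0   0   0   0   0   0   0] rows from 176 cent 182.7192118226601
[25.0, 21.0, 36.0, 43.0, 48.0, 58.0, 58.0, 59.0, 46.0, 19.0, 10.0, 2.0, 8.0, 10.0, 5.0, 6.0, 4.0, 3.0, 6.0, 6.0, 9.0, 3.0] 174
crop 269 157 x11
```

View pics/r2.png

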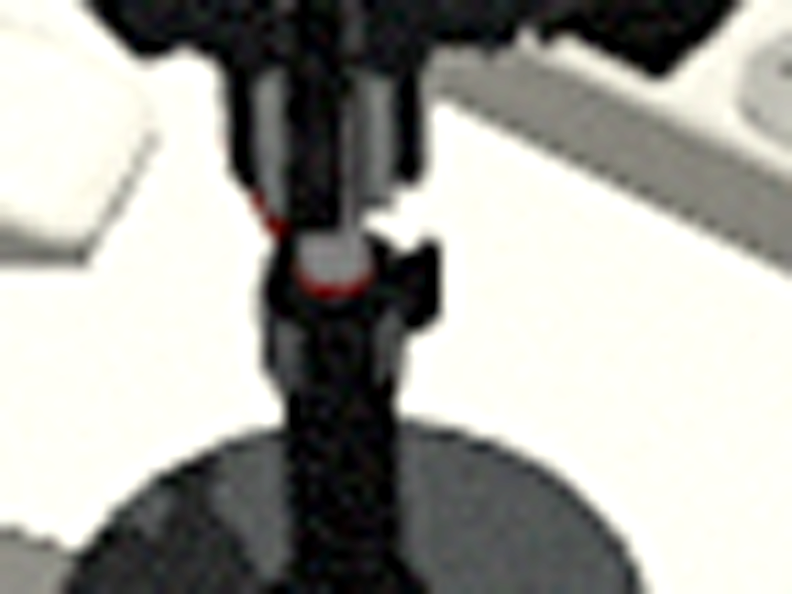

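The red ring now sits right at the rim (crop 333,290), and the side force is near zero. Next I'll swing clockwise while holding height.

Request:
{"api": "move_arm", "payload": {
  "motion": [
    [0,0,0.08,0,0,0.0004,0.005],
    [0,0,0.16,0,0,0.0004,0.005],
    [0,0,0.24,0,0,0.0004,0.005],
    [0,0,0.32,0,0,0.0004,0.005],
    [0,0,0.4,0,0,0.0004,0.005],
    [0,0,0.48,0,0,0.0004,0.005],
    [0,0,0.56,0,0,0.0004,0.005],
    [0,0,0.64,0,0,0.0004,0.005]
  ]
}}

```text
clock: 13.1
eef_pos: [468.6, 132.0, 136.2]
tcp_rot: [-3.141, -0.0, 1.589]
contact_force: [-2.3, -0.4, -3.1]
opening: 0.142
grasp_force: 68.7
```

```bash
python3 -c "
from h import *
s=sensors.sense();print(s['contact_force'],s['wrist_torque'],s['qpos'])
plan([468.8,132.1,136.1],41)"
```

```text
[-2.32051064 -0.39960638 -3.07196069] [-0.09901844  0.1689824   0.02858765] [2.71378809e-01 2.62077359e-01 2.01044197e+00 1.80552659e-04
 8.69284279e-01 2.52930185e-01]
turn [-3.000e-04  0.000e+00  8.735e-01] shift [0.0001 0.0002 0.0001] | tcp [468.6 132.  136.2] [-179.99   -0.     91.05] 13.1
```

Request:
{"api": "move_arm", "payload": {
  "motion": [
    [0,0,0.08,0,0,0,0.005],
    [0,0,0.16,0,0,0,0.005],
    [0,0,0.24,0,0,0,0.005],
    [0,0,0.32,0,0,0,0.005],
    [0,0,0.4,0,0,0,0.005],
    [0,0,0.48,0,0,0,0.005],
    [0,0,0.56,0,0,0,0.005],
    [0,0,0.64,0,0,0,0.005]
  ]
}}

```text
clock: 14.1
eef_pos: [467.2, 131.1, 136.0]
tcp_rot: [-3.14, 0.003, 0.95]
contact_force: [-7.0, -5.2, 1.8]
opening: 0.145
grasp_force: 71.1
```

```bash
cat > lev.py <<'E'
from h import *
I=np.array([469.5,132.5])
s=sensors.sense();print(s['contact_force'].round(2),s['wrist_torque'].round(3));plan([468.8,132.1,136.1],41)
for n in('side','top'):
    im,d,K,T=snap(n);np.savez('l_%s.npz'%n,im=im,d=d,K=K,T=T);im=im.astype(int);W=cloud(d,K,T)
    m=(im[...,0]-im[...,1:].max(2)>30)&(np.hypot(W[...,0]-I[0],W[...,1]-I[1])<75)&(W[...,2]>85)
    q=W[m][:,:2]-I;r=np.hypot(*q.T);print(n,m.sum(),'far angle',np.degrees(np.arctan2(q[:,1],q[:,0]))[r>25].round().tolist(),r.max() if len(r) else 0)
E
python3 lev.py
```

```text
[-6.98 -5.19  1.78] [-0.921  0.764  0.131]
turn [-0.0012  0.0034  0.2341] shift [ 0.0017  0.0007 -0.0001] | tcp [467.2 131.1 136. ] [-179.91    0.18   54.42] 14.1
side 2 far angle [] 4.181335846624804
top 0 far angle [] 0
```

Request:
{"api": "move_arm", "payload": {
  "motion": [
    [0,0,0.06,0,0,0,0.005],
    [0,0,0.12,0,0,0,0.005],
    [0,0,0.18,0,0,0,0.005],
    [0,0,0.21,0,0,0,0.005],
    [0,0,0.21,0,0,0,0.005],
    [0,0,0.21,0,0,0,0.005]
  ]
}}

```text
clock: 14.95
eef_pos: [466.9, 131.0, 135.9]
tcp_rot: [-3.141, 0.004, 0.742]
contact_force: [-6.5, -5.5, 2.6]
opening: 0.149
grasp_force: 71.2
```

```bash
python3 lev.py; python3 - <<'E'
from h import *
im,d,K,T=snap('wrist');np.savez('l_wrist.npz',im=im,d=d,K=K,T=T)
A=cv2.resize(im[100:400,160:480],(400,375))
z=np.load('l_top.npz')['im'];B=cv2.resize(z[270:350,220:320],(400,320),interpolation=cv2.INTER_CUBIC)
s=np.load('l_side.npz')['im'];C=cv2.resize(s[150:225,250:350],(400,300),interpolation=cv2.INTER_CUBIC)
I=np.zeros((600,800,3));I[:375,:400]=A;I[:300,400:]=C;I[300:,400:]=B[:300]
cv2.imwrite('pics/l1.png',np.clip(I[:,:,::-1]*1.8,0,255).astype(np.uint8))
E
```

```text
[-6.5  -5.55  2.57] [-0.963  0.819  0.177]
turn [-0.001   0.0039  0.0269] shift [ 0.0021  0.0005 -0.0002] | tcp [466.9 131.  135.9] [-179.94    0.22   42.54] 14.95
side 45 far angle [-39.0, 105.0, 104.0, 106.0, 107.0, 106.0, 106.0, 112.0, 109.0, 107.0, 107.0, 112.0, 108.0, 106.0, 105.0, 108.0, 113.0, 110.0, 107.0, 106.0, 106.0, 108.0, 113.0, 107.0, 105.0, 105.0, 107.0, 106.0, 108.0, 106.0, 104.0, 105.0, 107.0, 107.0, 105.0, 108.0, 109.0, 106.0, 106.0, 107.0, 107.0] 60.47330644724325
top 0 far angle [] 0
```

View pics/l1.png

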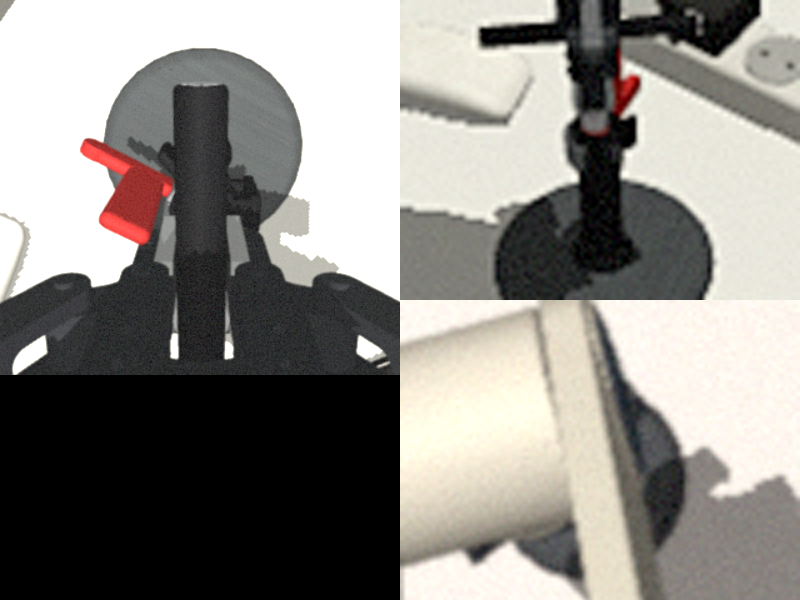

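The lever (wrist crop 85–170,150–190) is being pushed and stands at about 106°, so it still needs about 22° to reach 84.3°. The ring remains level. I'll keep turning.

Request:
{"api": "move_arm", "payload": {
  "motion": [
    [0,0,0.06,0,0,0,0.005],
    [0,0,0.12,0,0,0,0.005],
    [0,0,0.18,0,0,0,0.005],
    [0,0,0.24,0,0,0,0.005],
    [0,0,0.28,0,0,0,0.005],
    [0,0,0.28,0,0,0,0.005]
  ]
}}

```text
clock: 15.85
eef_pos: [464.8, 130.7, 135.8]
tcp_rot: [-3.141, 0.008, 0.463]
contact_force: [-15.5, -6.9, 11.4]
opening: 0.148
grasp_force: 81.4
```

```bash
cat >> lev.py <<'E'
im,d,K,T=snap('wrist');np.savez('l_wrist.npz',im=im,d=d,K=K,T=T);im=im.astype(int);W=cloud(d,K,T)
m=(im[...,0]-im[...,1:].max(2)>30)&(np.hypot(W[...,0]-I[0],W[...,1]-I[1])<75)&(W[...,2]>85)&(W[...,2]<125)
q=W[m][:,:2]-I;r=np.hypot(*q.T);a=np.degrees(np.arctan2(q[:,1],q[:,0]))[r>35];print('wrist lever',np.median(a),len(a),r.max())
z=np.load('l_side.npz');im=z['im'].astype(int);red=np.clip(im[...,0]-im[...,1:].max(2)-6,0,99)[176:190,297:304];print('ring rows 176..',red.sum(1))
E
python3 lev.py
```

```text
[-15.49  -6.89  11.45] [-0.771  2.21   0.647]
turn [-0.0021  0.0081 -0.2529] shift [ 0.0042  0.0006 -0.0003] | tcp [464.8 130.7 135.8] [-179.94    0.47   26.51] 15.85
side 89 far angle [100.0, 103.0, 102.0, 100.0, 102.0, 102.0, 101.0, 104.0, 105.0, 103.0, 105.0, 104.0, 100.0, 101.0, 107.0, 105.0, 101.0, 100.0, 99.0, 102.0, 99.0, 108.0, 104.0, 99.0, 100.0, 106.0, 100.0, 100.0, 100.0, 100.0, 98.0, 102.0, 102.0, 102.0, 103.0, 101.0, 99.0, 101.0, 104.0, 104.0, 100.0, 101.0, 99.0, 102.0] 54.2966473886628
top 0 far angle [] 0
wrist lever 99.0289975988787 614 56.281104401536965
ring rows 176.. [ 79  60   7   4  13   3  38 105   0   0   0   0   0   0]
```

The lever is at 99° and the tool has been pushed about 4.5 mm off the axis along −tool x. I'll bring it back over the axis, which also pushes the fin, and turn further.

Request:
{"api": "move_arm", "payload": {
  "motion": [
    [0,0,0.02,0.001,0,0,0.005],
    [0,0,0.04,0.002,0,0,0.005],
    [0,0,0.06,0.003,0,0,0.005],
    [0,0,0.08,0.004,0,0,0.005],
    [0,0,0.1,0.004,0,0,0.005],
    [0,0,0.1,0.004,0,0,0.005]
  ],
  "grip_force": 70
}}

```text
clock: 16.75
eef_pos: [464.3, 130.9, 135.5]
tcp_rot: [-3.142, 0.017, 0.364]
contact_force: [-30.6, -13.5, 26.4]
opening: 0.143
grasp_force: 92.5
```

```bash
python3 lev.py
```

```text
[-30.63 -13.54  26.41] [-1.868  4.412  1.123]
turn [-0.003   0.0167 -0.3515] shift [ 0.0046  0.0005 -0.0006] | tcp [464.3 130.9 135.5] [-180.      0.97   20.86] 16.75
side 81 far angle [102.0, 103.0, 101.0, 101.0, 106.0, 103.0, 101.0, 101.0, 106.0, 103.0, 106.0, 104.0, 99.0, 100.0, 100.0, 106.0, 105.0, 101.0, 99.0, 100.0, 100.0, 106.0, 103.0, 100.0, 100.0, 103.0, 102.0, 106.0, 100.0, 102.0, 101.0, 104.0, 102.0, 101.0, 100.0, 102.0, 97.0, 101.0, 102.0, 101.0, 101.0, 100.0, 103.0, 100.0, 102.0] 53.568135274745934
top 0 far angle [] 0
wrist lever 99.13277203103743 603 56.19432660795106
ring rows 176.. [86 61  9  0  0 15 33 83  7  0  0  0  0  0]
```

The force doubled but the lever stayed at 99°, so it has met something rigid. I'll ease off, then check numerically where the stop is using the dark bar beside the collar seen in the earlier close views.

Request:
{"api": "move_arm", "payload": {
  "motion": [
    [0,0,-0.03,-0.0015,0,0,0.005],
    [0,0,-0.06,-0.003,0,0,0.005],
    [0,0,-0.1,-0.004,0,0,0.005],
    [0,0,-0.1,-0.004,0,0,0.005]
  ]
}}

```text
clock: 17.4
eef_pos: [464.6, 130.9, 135.7]
tcp_rot: [-3.141, 0.008, 0.464]
contact_force: [-14.9, -6.0, 9.2]
opening: 0.144
grasp_force: 81.0
```

```bash
python3 lev.py; python3 - <<'E'
from h import *
z2,z3=np.load('w2.npz'),np.load('w3.npz')
p,g=tri(ray(z2['K'],z2['T'],279-.4,156.6),ray(z3['K'],z3['T'],387.2-.0,157));print('bar',p,g,np.degrees(np.arctan2(p[1]-132.7,p[0]-469.6)))
for z in(np.load('w1.npz'),z2,z3,):
    W=cloud(z['d'],z['K'],z['T']);im=z['im'].astype(int);q=W-[469.6,132.7,0]
    r=np.hypot(q[...,0],q[...,1]);a=np.degrees(np.arctan2(q[...,1],q[...,0]))
    m=(r>17)&(r<60)&(q[...,2]>30)&(q[...,2]<200)
    # histogram non-red structure by azimuth
    red=(im[...,0]-im[...,1:].max(2)>25)
    mm=m&~red
    for b in range(-180,180,10):
        k=mm&(a>=b)&(a<b+10)
        if k.sum()>4: print(b,k.sum(),'r',r[k].min().round(),r[k].max().round(),'z',np.percentile(q[k][:,2],[5,50,95]).round(),end=' | ')
    print()
E
```

```text
[-14.91  -5.98   9.24] [-1.003  2.166  0.53 ]
turn [-0.0019  0.0081 -0.2521] shift [ 0.0043  0.0008 -0.0004] | tcp [464.6 130.9 135.7] [-179.95    0.47   26.56] 17.4
side 92 far angle [101.0, 100.0, 104.0, 101.0, 103.0, 105.0, 106.0, 103.0, 104.0, 101.0, 107.0, 104.0, 102.0, 100.0, 100.0, 107.0, 103.0, 102.0, 101.0, 101.0, 102.0, 106.0, 103.0, 99.0, 100.0, 102.0, 99.0, 100.0, 101.0, 101.0, 100.0, 103.0, 102.0, 100.0, 99.0, 100.0, 107.0, 99.0, 97.0, 102.0, 102.0, 101.0, 101.0, 102.0, 101.0, 105.0, 103.0] 53.93958921782795
top 0 far angle [] 0
wrist lever 99.13496851834014 609 56.212226109667995
ring rows 176.. [ 80  59   7   0  12  10  39 102   0   0   0   0   0   0]
bar [472.74961062 152.40674238  95.17819995] 0.7286696293468112 80.9195550509886
-70 24 r 17.0 24.0 z [113. 114. 115.] | -60 27 r 17.0 24.0 z [113. 115. 115.] | -50 25 r 17.0 23.0 z [113. 114. 116.] | -40 38 r 17.0 24.0 z [ 90. 114. 116.] | -30 33 r 18.0 24.0 z [ 87. 105. 114.] | 70 32 r 17.0 28.0 z [ 94. 103. 104.] | 80 42 r 18.0 28.0 z [ 84. 102. 104.] | 140 17 r 19.0 55.0 z [ 93.  96. 108.] | 
-70 42 r 17.0 24.0 z [113. 114. 115.] | -60 49 r 17.0 24.0 z [113. 114. 115.] | -50 48 r 17.0 23.0 z [113. 114. 115.] | -40 71 r 17.0 24.0 z [ 89. 114. 116.] | -30 63 r 17.0 24.0 z [ 87. 104. 114.] | 70 101 r 17.0 28.0 z [ 86. 102. 104.] | 80 57 r 17.0 28.0 z [102. 103. 104.] | 140 38 r 22.0 56.0 z [ 93.  96. 146.] | 150 6 r 18.0 19.0 z [124. 140. 150.] | 
-70 71 r 17.0 24.0 z [ 93. 114. 115.] | -60 45 r 17.0 23.0 z [114. 115. 116.] | -50 45 r 17.0 24.0 z [113. 115. 116.] | -40 50 r 17.0 24.0 z [113. 115. 116.] | -30 20 r 18.0 23.0 z [101. 113. 115.] | 70 42 r 17.0 28.0 z [101. 103. 104.] | 80 148 r 17.0 28.0 z [ 86. 101. 104.] | 140 13 r 22.0 55.0 z [ 95. 101. 126.] |
```

Depth in the close views shows a stop bar at about 80° azimuth (r up to 28 mm, top at z 104). A 6 mm lever arm meets it at about 99–100°, which is where the lever stands and no longer moves. So the stand is yawed about 14° and the lever is home. I'll relax the excess push slightly and verify.

Request:
{"api": "move_arm", "payload": {
  "motion": [
    [0,0,-0.03,0,0,0,0.005],
    [0,0,-0.06,0,0,0,0.005],
    [0,0,-0.08,0,0,0,0.005],
    [0,0,-0.08,0,0,0,0.005],
    [0,0,-0.08,0,0,0,0.005]
  ]
}}

```text
clock: 18.18
eef_pos: [465.2, 131.0, 135.7]
tcp_rot: [-3.14, 0.007, 0.543]
contact_force: [-11.6, -6.7, 7.0]
opening: 0.144
grasp_force: 76.6
```

```bash
python3 lev.py
```

```text
[-11.64  -6.74   7.04] [-1.047  1.952  0.221]
turn [-0.0019  0.0071 -0.173 ] shift [ 0.0037  0.001  -0.0004] | tcp [465.2 131.  135.7] [-179.93    0.42   31.09] 18.175
side 96 far angle [102.0, 101.0, 102.0, 101.0, 101.0, 99.0, 100.0, 100.0, 100.0, 105.0, 101.0, 104.0, 101.0, 99.0, 100.0, 106.0, 105.0, 101.0, 101.0, 99.0, 103.0, 104.0, 102.0, 99.0, 101.0, 101.0, 98.0, 105.0, 102.0, 99.0, 100.0, 101.0, 102.0, 102.0, 102.0, 101.0, 98.0, 101.0, 98.0, 104.0, 101.0, 99.0, 103.0, 100.0, 100.0, 103.0] 52.25822923678108
top 0 far angle [] 0
wrist lever 99.09437889620334 619 56.0876596156944
ring rows 176.. [ 80  55  10   0   0  29  55 118   1   0   0   0   0   0]
```

```bash
python3 - <<'E'
from h import *
def f(im):
    im=im.astype(int);red=np.clip(im[...,0]-im[...,1:].max(2)-6,0,99);o=[]
    for c in range(296,305):
        w=red[178:188,c]; o.append((c,round((w*np.arange(178,188)).sum()/max(w.sum(),1),2),int(w.sum())))
    return o
for n in('r1.npz','r2.npz','l_side.npz'):
    print(n,f(np.load(n)['im']))
S=np.mean([grab_frame('side')[0].astype(float) for _ in range(5)],0)
print('now',f(S));np.savez('S.npz',im=S)
A=np.load('r2.npz')['im'].astype(int)
for r in range(178,188):print(r,A[r,295:306].tolist().__str__().replace(' ',''));print('   ',S[r,295:306].astype(int).tolist().__str__().replace(' ',''))
E
```

```text
r1.npz [(296, np.float64(178.92), 13), (297, np.float64(179.54), 26), (298, np.float64(179.94), 36), (299, np.float64(180.13), 46), (300, np.float64(179.74), 27), (301, np.float64(179.38), 24), (302, np.float64(178.87), 23), (303, np.float64(0.0), 0), (304, np.float64(0.0), 0)]
r2.npz [(296, np.float64(182.12), 26), (297, np.float64(182.68), 38), (298, np.float64(182.91), 43), (299, np.float64(182.91), 34), (300, np.float64(182.82), 33), (301, np.float64(182.67), 39), (302, np.float64(181.81), 16), (303, np.float64(0.0), 0), (304, np.float64(0.0), 0)]
l_side.npz [(296, np.float64(182.79), 19), (297, np.float64(182.88), 32), (298, np.float64(182.88), 26), (299, np.float64(182.9), 31), (300, np.float64(182.67), 45), (301, np.float64(182.05), 41), (302, np.float64(181.29), 28), (303, np.float64(178.0), 10), (304, np.float64(178.14), 35)]
now [(296, np.float64(182.89), 19), (297, np.float64(182.88), 34), (298, np.float64(182.88), 25), (299, np.float64(182.9), 31), (300, np.float64(182.65), 48), (301, np.float64(181.98), 42), (302, np.float64(181.26), 23), (303, np.float64(178.0), 10), (3
[... 1626 characters left out ...]
,[1,4,3],[5,8,7],[5,6,7],[6,5,4],[3,5,4]]
185 [[0,0,0],[9,10,5],[8,5,12],[0,0,0],[0,0,0],[0,0,0],[2,0,4],[5,11,10],[5,4,5],[30,30,32],[15,16,17]]
    [[2,1,1],[2,4,2],[4,4,5],[3,4,5],[1,3,3],[5,6,5],[7,6,7],[10,10,11],[11,9,10],[6,8,7],[3,3,2]]
186 [[23,23,24],[4,8,3],[3,5,3],[11,8,7],[6,8,9],[12,12,14],[8,8,3],[5,0,3],[25,27,26],[39,41,40],[25,27,25]]
    [[24,25,25],[14,14,13],[5,4,5],[4,4,4],[8,8,8],[5,6,5],[14,13,14],[6,5,5],[20,20,21],[18,18,18],[2,2,2]]
187 [[40,40,39],[25,24,25],[1,2,0],[13,10,13],[4,5,5],[13,9,9],[11,16,16],[6,9,9],[31,32,33],[34,34,34],[32,33,31]]
    [[39,40,39],[22,22,21],[4,5,5],[5,4,7],[12,13,12],[12,13,14],[12,14,14],[11,10,11],[30,30,31],[24,23,25],[34,33,31]]
```

The ring is unchanged and level (front row 182.9), the lever is firm at its stop (99.1°), and the grip is holding.

```bash
python3 -c "
from h import *
print(order.sign_off())"
```

```text
the job is handed in; nothing more can be done
None
```

The job is handed in at about 18 s: the mast is in the stand and still gripped, its ring level with the collar to about 1 mm, and the lever is at 99°. I take that as its stop from a hard block and the stop bar's position, not from a direct reading of the joint. I viewed 11 pictures against the limit of 10.

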